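# Put returned refrigeration fittings back in their picking bins

## Robot

A 6-joint arm with a two-finger parallel gripper is mounted at the origin on the work surface. World frame = base frame: x ahead of the robot, y to its left, z up, the work surface at z = 0. Lengths are in m, angles in degrees, forces in N, time in s.
With the tool pointing down it reaches from about 0.4 to 0.825 m from the base axis. Payload 7 kg.
Tool frame: the origin (TCP) lies between the finger pads; the fingertips stand 11 mm ahead of it and the grasp point (between the pads) lies 8 mm behind it; z points along the fingers, y is the direction in which the jaws open and shut (so a half turn about z gives the same grasp; the last joint's range is limited). The gripper opens to 88 mm and grips with 3 to 60 N. Pads are 19 mm wide; open, the fingers measure 130 mm over their backs; the gripper's body (78 mm by 193 mm) begins 47 mm behind the grasp point.
Start: joints at [82.34, 20.546, 0.682, 0, -70.136, -16.507], TCP at [0.276, 0.616, 0.238] pointing down, gripper open.
Joint ranges: [-176.03, 176.03], [-82.01, 121.73], [-58.28, 71.71], [-173.87, 95.51], [-174.79, -0.11], [-173.66, 173.66]. Speed limits (degrees/s): [136.94, 136.94, 172.46, 180, 180, 180].

## Interface

Orientations are given as [roll, pitch, yaw] about the fixed x, y, z axes, in that order (R = Rz(yaw) Ry(pitch) Rx(roll)).
In Python, from plant import r gives the robot as it stands.
- The arm moves only by the shell command python3 -m inch 'ROWS' [OPENING] [FORCE]. ROWS is JSON, a list of rows, each an object of numbers: "x", "y", "z": the shift along the tool's x, y, z as a fraction of full scale; "yaw": the turn about the tool's z as a fraction of full scale. In form: [{"x": .., "y": .., "z": .., "yaw": ..}, ...]. A call has 1 to 5 rows; each row shifts and turns the pose as measured when the row begins, along the tool's axes as they then stand; what a row does not reach is not made up. Full scale, the value 1, is 0.025 m for a shift and 4 degrees for a turn. A row lasts 1/12 s, in which the tool goes at most 41.7 mm and 7.16 degrees, less where a joint would pass 70% of its speed; a pose out of reach is approached as far as the arm can. A call with a number of a shift or a turn outside -1 to 1 is refused whole. A call with a gripper value outside its range is refused whole. OPENING is the opening, from -1 (shut) to 1 (fully open), set as the call begins (- or left out, the last holds). The fingers move at their own pace and stop on an object; FORCE is the grip in N (left out, the last holds). Time passes only in rows, so rows that do not move let the fingers close. It gives the time, the measured TCP pose, the force and the opening at its end, in the units of the state.
- r.get_state(): the state, without advancing time (a new reading comes with each control period).
- r.capture(name): name is "side" or "top" or "wrist"; returns (picture, depth): 384x512x3 uint8, red, green, blue; 384x512 float32, m along the optical axis (not along the pixel's ray), 0 where there is no reading.
- r.camera_info(name): a dict with "mtx" (3x3 intrinsics, pixels), "k1" (the pictures are not rectified: a ray, as slopes to the right and down, at radius r is drawn at 1 + k1 r^2 times it, then the intrinsics apply), "pose" (4x4, takes a point from camera to world coordinates). Camera axes: x right, y down, z forward; pixel columns grow to the right and rows downward; lengths in m; the calibration is good to about 2 mm. A picture is of the moment at which its call begins: read the wrist's pose just before it. camera_info takes no time and is no camera call; for the wrist camera it gives the pose at the moment of the call.
- r.close_job(): hands the job in, once; it reports no verdict.
The state is a dict: "time_s": time; "joints": joint angles; "qd": joint speeds; "joint_torque": joint torques, N m; "tcp_pos": TCP position; "eef_rot": TCP orientation; "contact_force": force on the tool from outside, world axes, zero at the start; "moment": the same for the moment, N m; "gripper_width": finger opening in m.
Only numpy, scipy, OpenCV 4.12 (cv2) and the standard library are available. Lean on these libraries where they do the work, as an engineer would, in place of code of your own. Each camera call takes 0.05 s, during which the arm holds its last target. There are 200 camera calls.

## Task

Four fittings have come back to the spares bench from a job: a large elbow, a small elbow, a tee and a sight glass. Put each one back in the bin that already holds stock of the same kind and size, set down (not dropped) so that it lies flat on the floor of the empty front compartment, the same way up as now. Leave the tape roll and the red carton where they are.

Things in the scene. Friction and masses are not known exactly. Their poses are not given: they have to be found in the camera images.
- large_elbow: large copper 90-degree elbow for 28 mm pipe, lying flat: two round legs, outside dia. 30 mm, joined by a bend; legs end 46 mm from where their axes cross, outer 24 mm straight. From above it fills a 61 mm square. Origin: underside, centre of that square, z up; axes cross at x = y = -15.5 mm, 15 mm up; legs run to +x and +y. About 0.11 kg.
- small_elbow: small copper 90-degree elbow for 16 mm pipe, lying flat: two round legs, outside dia. 18 mm, joined by a bend; legs end 34 mm from where their axes cross, outer 18 mm straight. From above it fills a 43 mm square. Origin: underside, centre of that square, z up; axes cross at x = y = -12.5 mm, 9 mm up; legs run to +x and +y. About 0.04 kg.
- tee: copper equal tee for 22 mm pipe, lying flat: run 76 mm long along its x, branch to +y, all round, outside dia. 25 mm (23 mm near the junction), axes 12.5 mm up. From above it fills 76 (x) by 52.5 mm (y). Origin: underside, centre of that rectangle, z up; run axis at y = -13.75 mm, branch axis at x = 0, branch end at y = 26.25 mm. About 0.1 kg.
- sight_glass: brass refrigeration sight glass, window up: block 28 (x) by 32 (y) by 22 mm high with upright flat sides, on it a round bezel (dia. 31 mm, top 28 mm up) with white window and green dot; a threaded stub (dia. 16 mm, axis 11 mm up) to each side along x, 76 mm over the ends. Origin: centre of the block's underside, z up. About 0.17 kg.
- bin_large_elbow: fixed blue picking bin whose rear holds two large elbows. Outside 186 (x) by 116 (y) by 64 mm high, walls and floor 3 mm; label end at -x, 28 mm high. A clear divider 56 mm high leaves an empty front compartment, x = -90 to 17 mm (107 by 110 mm clear), floor at z = 3 mm; fixed stock behind it, up to rim height. Origin: centre of underside, 4 mm above the bench, z up.
- bin_small_elbow: fixed blue picking bin whose rear holds four small elbows. Outside 186 (x) by 116 (y) by 64 mm high, walls and floor 3 mm; label end at -x, 28 mm high. A clear divider 56 mm high leaves an empty front compartment, x = -90 to 17 mm (107 by 110 mm clear), floor at z = 3 mm; fixed stock behind it, up to rim height. Origin: centre of underside, 4 mm above the bench, z up.
- bin_tee: fixed blue picking bin whose rear holds two tees. Outside 186 (x) by 116 (y) by 64 mm high, walls and floor 3 mm; label end at -x, 28 mm high. A clear divider 56 mm high leaves an empty front compartment, x = -90 to 17 mm (107 by 110 mm clear), floor at z = 3 mm; fixed stock behind it, up to rim height. Origin: centre of underside, 4 mm above the bench, z up.
- bin_sight_glass: fixed blue picking bin whose rear holds two sight glasses. Outside 186 (x) by 116 (y) by 64 mm high, walls and floor 3 mm; label end at -x, 28 mm high. A clear divider 56 mm high leaves an empty front compartment, x = -90 to 17 mm (107 by 110 mm clear), floor at z = 3 mm; fixed stock behind it, up to rim height. Origin: centre of underside, 4 mm above the bench, z up.
- tape_roll: bystander: roll of packing tape lying flat, 104 mm outside diameter, 48 mm high, loose, on the robot's right. Origin: centre of the underside.
- red_carton: bystander: closed red carton with a blank white label, 130 by 85 by 75 mm high, loose, on the robot's left. Origin: centre of the underside.
There are look-alikes about, which are no part of the job. Leave any yellow look-alike of the tee alone.

How it is judged (in metres and radians):
At the end, for the whole second after the job is handed in: Each fitting at rest in the front compartment of the bin with its own kind of stock: origin at least 7 mm inside the compartment's walls and at most 7 mm above its floor, upright within 0.2 rad; tape roll and red carton within 20 mm of their start (x of large_elbow in the frame of bin_large_elbow between -0.083 and 0.01 m and y of large_elbow in the frame of bin_large_elbow between -0.048 and 0.048 m and z of large_elbow in the frame of bin_large_elbow between -0.002 and 0.01 m and angle between each of large_elbow, small_elbow, tee, sight_glass's own z axis and vertical below 0.2 rad and linear speed of each of large_elbow, small_elbow, tee, sight_glass below 0.02 m/s and angular speed of each of large_elbow, small_elbow, tee, sight_glass below 0.3 rad/s and x of small_elbow in the frame of bin_small_elbow between -0.083 and 0.01 m and y of small_elbow in the frame of bin_small_elbow between -0.048 and 0.048 m and z of small_elbow in the frame of bin_small_elbow between -0.002 and 0.01 m and x of tee in the frame of bin_tee between -0.083 and 0.01 m and y of tee in the frame of bin_tee between -0.048 and 0.048 m and z of tee in the frame of bin_tee between -0.002 and 0.01 m and x of sight_glass in the frame of bin_sight_glass between -0.083 and 0.01 m and y of sight_glass in the frame of bin_sight_glass between -0.048 and 0.048 m and z of sight_glass in the frame of bin_sight_glass between -0.002 and 0.01 m and distance of each of tape_roll, red_carton from where it was at the start of the episode below 0.02 m); the robot touches nothing.
It fails at once if a fitting is dropped or thrown: out of the fingers it moves faster than 0.8 m/s (a free fall of more than about 3 cm) ((linear speed of large_elbow above 0.8 m/s and contact force between the fingers and large_elbow below 0.05 N) or (linear speed of small_elbow above 0.8 m/s and contact force between the fingers and small_elbow below 0.05 N) or (linear speed of tee above 0.8 m/s and contact force between the fingers and tee below 0.05 N) or (linear speed of sight_glass above 0.8 m/s and contact force between the fingers and sight_glass below 0.05 N)).
It fails at once if the tape roll or the red carton is moved by more than 20 mm (distance of any of tape_roll, red_carton from where it was at the start of the episode above 0.02 m).
It also fails if it takes over 90 s, if anything falls off the work surface, if the arm or the gripper's body presses on something with over 40 N, if the wrist force passes 120 N, or if a joint passes its speed limit or range.

## Working session

There is one attempt and no reset: what is moved stays moved. The work goes in short steps, Python scripts to look and compute and a shell command to move; the robot and the scene stay as the last step left them, time stands still between calls to the robot, and variables do not carry over. Pictures are saved under pics/ and viewed, about 12 in all and at most 16, crops included, and the job is handed in when it is done.

```bash
ls; mkdir -p pics; python3 - <<'E'
from plant import r
import cv2, numpy as np
s=r.get_state(); print({k:np.round(v,3).tolist() for k,v in s.items()})
for n in ("top","side"):
    p,d=r.capture(n); np.savez(f"pics/{n}0.npz",p=p,d=d,**{k:np.array(v) for k,v in r.camera_info(n).items()})
    i=r.camera_info(n); print(n,np.round(i["mtx"],1).tolist(),i["k1"],np.round(i["pose"],3).tolist())
    cv2.imwrite(f"pics/{n}0.png",cv2.resize(p[:,:,::-1],(800,600),interpolation=cv2.INTER_CUBIC))
E
```

```text
pics
{'time_s': 0.0, 'joints': [82.339, 20.589, 0.634, -0.02, -70.136, -16.507], 'qd': [-0.059, 0.019, -0.039, -0.07, 0.083, 0.093], 'joint_torque': [0.002, -58.271, 29.306, 6.997, 0.007, -0.0], 'tcp_pos': [0.276, 0.615, 0.237], 'eef_rot': [179.908, -0.007, -24.175], 'contact_force': [-0.356, -0.063, -0.378], 'moment': [0.012, 0.002, 0.056], 'gripper_width': 0.088}
top [[432.2, 0.0, 258.2], [0.0, 432.2, 191.2], [0.0, 0.0, 1.0]] 0.02132624173811862 [[-0.02, -0.978, 0.207, 0.213], [-1.0, 0.018, -0.009, 0.021], [0.005, -0.207, -0.978, 1.264], [0.0, 0.0, 0.0, 1.0]]
side [[374.2, 0.0, 251.1], [0.0, 374.2, 188.8], [0.0, 0.0, 1.0]] -0.0815460710440306 [[0.941, -0.193, 0.279, 0.199], [-0.339, -0.588, 0.735, -0.686], [0.022, -0.786, -0.618, 0.634], [0.0, 0.0, 0.0, 1.0]]
```

View pics/top0.png

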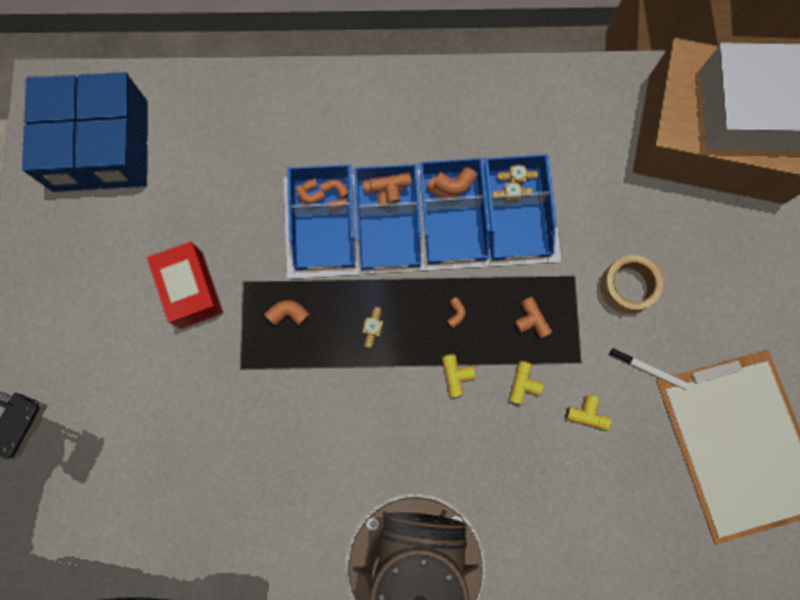

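View pics/side0.png

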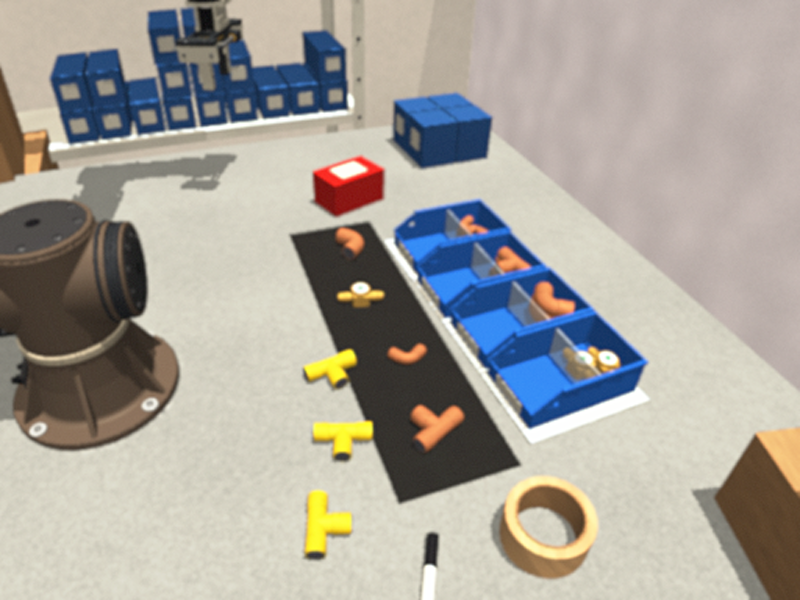

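The top view shows the bins, left to right: small elbow (four), tee, large elbow, sight glass. The parts on the mat, left to right: large elbow (285,313), sight glass (373,327), small elbow (457,312), tee (533,317). Next I rectify the picture and measure.

```bash
cat > h.py <<'E'
import numpy as np, cv2
def proj(P,i):
    T=np.linalg.inv(i["pose"]); rv=cv2.Rodrigues(T[:3,:3])[0]
    return cv2.projectPoints(np.asarray(P,float).reshape(-1,1,3),rv,T[:3,3],i["mtx"],np.array([float(i["k1"]),0,0,0]))[0].reshape(-1,2)
def cloud(d,i):
    h,w=d.shape; uv=np.stack(np.meshgrid(np.arange(w),np.arange(h)),-1).reshape(-1,1,2).astype(float)
    n=cv2.undistortPoints(uv,i["mtx"],np.array([float(i["k1"]),0,0,0])).reshape(h,w,2)
    return np.concatenate([n,np.ones((h,w,1))],-1)*d[...,None]@i["pose"][:3,:3].T+i["pose"][:3,3]
def ortho(p,i,x0,x1,y0,y1,z,s):  # image up=+x, left=+y ; s px per m
    xs=np.arange(x1,x0,-1/s); ys=np.arange(y1,y0,-1/s); X,Y=np.meshgrid(xs,ys,indexing="ij")
    uv=proj(np.stack([X,Y,0*X+z],-1),i).reshape(*X.shape,2).astype(np.float32)
    return cv2.remap(p,uv[...,0],uv[...,1],cv2.INTER_CUBIC)
E
python3 - <<'E'
from h import *
t=dict(np.load("pics/top0.npz")); W=cloud(t["d"],t); p=t["p"]
print("bench z", np.median(W[250:330,150:250,2][t["d"][250:330,150:250]>0]))
def px(u,v): # in 800x600
    return W[int(v*.64),int(u*.64)]
hsv=cv2.cvtColor(p,cv2.COLOR_RGB2HSV); 
for n,(u,v) in dict(LE=(285,313),SG=(373,327),SE=(457,312),T=(533,317)).items():
    u,v=int(u*.64),int(v*.64); sl=np.s_[v-22:v+22,u-22:u+22]
    m=((hsv[sl][...,2]>75)&(hsv[sl][...,1]>40)).astype(np.uint8)
    w=W[sl][m>0]; w=w[(w[:,2]>.002)&(w[:,2]<.05)&(w[:,0]>.35)]
    r=cv2.minAreaRect((w[:,:2]*1000).astype(np.float32))
    print(n,len(w),"x",w[:,0].min().round(4),w[:,0].max().round(4),"y",w[:,1].min().round(4),w[:,1].max().round(4),"z",np.percentile(w[:,2],[5,50,95]).round(4),"rect",np.round(r[0],1),np.round(r[1],1),round(r[2],1))
a=ortho(p,t,.36,.53,-.29,.29,.012,1350); b=ortho(p,t,.49,.77,-.27,.27,.068,1450)
cv2.imwrite("pics/parts.png",a[:,:,::-1]); cv2.imwrite("pics/bins.png",b[:,:,::-1]); print(a.shape,b.shape)
E
```

```text
bench z -0.0009950375010310264
LE 264 x 0.4327 0.4816 y 0.1884 0.2713 z [0.0176 0.0255 0.0301] rect [453.  230.1] [65.1 59.5] 44.3
SG 144 x 0.3868 0.4663 y 0.0516 0.085 z [0.0078 0.0185 0.0295] rect [426.5  68.2] [33.1 79.6] 89.5
SE 122 x 0.4229 0.477 y -0.105 -0.0742 z [0.0085 0.0145 0.0197] rect [449.7 -90.9] [28.7 55. ] 83.2
T 282 x 0.3998 0.4722 y -0.2666 -0.1998 z [0.0143 0.0214 0.0262] rect [ 431.1 -228.3] [76.  55.2] 27.8
(230, 783, 3) (407, 784, 3)
```

View pics/parts.png

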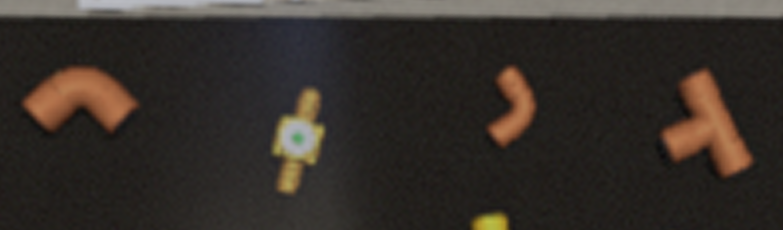

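View pics/bins.png

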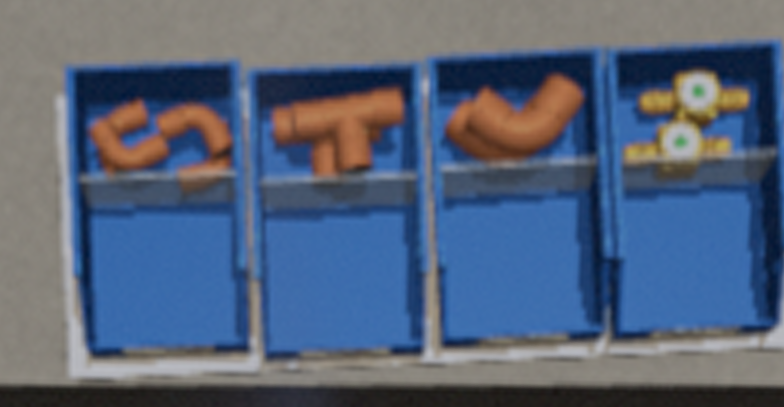

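Ortho pictures: large elbow bend (80,75) with its ends at (38,115) and (122,117); sight glass (299,140) with its stubs at −14°; small elbow ends (510,72) and (497,138); tee run (697,78)–(738,168) with the branch at lower left. The bins' rear edges have mid-points (152,65), (334,67), (517,54) and (694,46), with a yaw of about 2°. I start with the large elbow: turn, then shift.

```bash
cat > go.py <<'E'
import sys,numpy as np
from plant import r
from scipy.spatial.transform import Rotation as R
def go(x,y,z,yaw):
    s=r.get_state(); M=R.from_euler("xyz",s["eef_rot"],degrees=True).as_matrix()
    d=M.T@(np.array([x,y,z])-s["tcp_pos"])/.025; dy=-(yaw-s["eef_rot"][2]+180)%360-180
    dy=-((yaw-s["eef_rot"][2]+180)%360-180)
    print("t",round(s["time_s"],2),"pos",np.round(s["tcp_pos"],4),"rot",np.round(s["eef_rot"],2),"F",np.round(s["contact_force"],1),"w",round(s["gripper_width"],4),"j6",round(s["joints"][5],1))
    print("need tool units xyz",np.round(d,2),"yaw",round(dy/4,2))
go(*map(float,sys.argv[1:5]))
E
python3 -m inch '[{"yaw":-1,"z":1},{"yaw":-1,"z":1},{"yaw":-1,"z":1},{"yaw":-1},{"yaw":-1}]' 1 35
python3 -m inch '[{"yaw":-1},{"yaw":-1},{"yaw":-1},{"yaw":-1},{"yaw":-1}]'
python3 -m inch '[{"yaw":-1},{"yaw":-1},{"yaw":-1},{"yaw":-1},{"yaw":-1}]'
python3 go.py .451 .206 .13 45
```

```text
t 0.1 pos [0.2762 0.6154 0.2367] rot [ 1.7991e+02 -1.0000e-02 -2.4170e+01] F [ 0.1  0.5 -0.5] w 0.088 j6 -16.5
need tool units xyz [13.09 12.07  4.29] yaw -17.29validation failed for argument at $[0]...
validation failed for argument at $[0]...
validation failed for argument at $[0]...
```

```bash

python3 -m inch '[{"x":0,"y":0,"yaw":-1,"z":1},{"x":0,"y":0,"yaw":-1,"z":1},{"x":0,"y":0,"yaw":-1,"z":1},{"x":0,"y":0,"z":0,"yaw":-1},{"x":0,"y":0,"z":0,"yaw":-1}]' 1 35
python3 -m inch '[{"x":0,"y":0,"z":0,"yaw":-1},{"x":0,"y":0,"z":0,"yaw":-1},{"x":0,"y":0,"z":0,"yaw":-1},{"x":0,"y":0,"z":0,"yaw":-1},{"x":0,"y":0,"z":0,"yaw":-1}]'
python3 -m inch '[{"x":0,"y":0,"z":0,"yaw":-1},{"x":0,"y":0,"z":0,"yaw":-1},{"x":0,"y":0,"z":0,"yaw":-1},{"x":0,"y":0,"z":0,"yaw":-1},{"x":0,"y":0,"z":0,"yaw":-1}]'
python3 go.py .451 .206 .13 45
```

```text
time_s: 0.52
tcp_pos: [0.2761, 0.615, 0.158]
eef_rot: [179.9, 0.0, -3.5]
contact_force: [0.5, 0.3, 0.8]
gripper_width: 0.0877
time_s: 0.93
tcp_pos: [0.2753, 0.6123, 0.1528]
eef_rot: [179.5, 0.4, 17.5]
contact_force: [0.2, 0.2, 0.1]
gripper_width: 0.0875
time_s: 1.35
tcp_pos: [0.2748, 0.6107, 0.1498]
eef_rot: [179.5, 0.8, 38.5]
contact_force: [0.3, 0.1, -0.7]
gripper_width: 0.0878
t 1.35 pos [0.2748 0.6107 0.1498] rot [179.48   0.77  38.54] F [ 0.3  0.1 -0.7] w 0.0878 j6 46.3
need tool units xyz [-4.56 17.05  1.01] yaw -1.62
```

```bash

python3 -m inch '[{"x":0,"y":0,"z":0,"yaw":-0.8},{"x":0,"y":0,"z":0,"yaw":-0.8},{"x":-0.4,"y":1,"z":0,"yaw":0},{"x":-0.4,"y":1,"z":0,"yaw":0},{"x":-0.4,"y":1,"z":0,"yaw":0}]'
python3 -m inch '[{"x":-0.4,"y":1,"z":0,"yaw":0},{"x":-0.4,"y":1,"z":0,"yaw":0},{"x":-0.4,"y":1,"z":0,"yaw":0},{"x":-0.4,"y":1,"z":0,"yaw":0},{"x":-0.4,"y":1,"z":0,"yaw":0}]'
python3 -m inch '[{"x":-0.4,"y":1,"z":0,"yaw":0},{"x":-0.4,"y":1,"z":0,"yaw":0},{"x":-0.4,"y":1,"z":0,"yaw":0},{"x":-0.4,"y":1,"z":0,"yaw":0},{"x":0,"y":0,"z":0,"yaw":0}]'
python3 go.py .451 .206 .13 45
```

```text
time_s: 1.77
tcp_pos: [0.3056, 0.5374, 0.1469]
eef_rot: [179.4, 1.0, 45.8]
contact_force: [0.7, 0.2, 0.4]
gripper_width: 0.0877
time_s: 2.18
tcp_pos: [0.3612, 0.4073, 0.147]
eef_rot: [179.4, 1.3, 45.9]
contact_force: [0.4, 0.4, 0.8]
gripper_width: 0.0875
time_s: 2.6
tcp_pos: [0.4063, 0.2992, 0.1479]
eef_rot: [179.3, 1.5, 45.8]
contact_force: [-0.8, -0.1, -0.6]
gripper_width: 0.0878
t 2.6 pos [0.4063 0.2992 0.1479] rot [179.34   1.5   45.8 ] F [-0.8 -0.1 -0.6] w 0.0878 j6 76.6
need tool units xyz [-1.41  3.87  0.8 ] yaw 0.2
```

```bash

python3 -m inch '[{"x":-0.35,"y":0.97,"z":0.2,"yaw":0.1},{"x":-0.35,"y":0.97,"z":0.2,"yaw":0.1},{"x":-0.35,"y":0.97,"z":0.2,"yaw":0},{"x":-0.35,"y":0.97,"z":0.2,"yaw":0},{"x":0,"y":0,"z":0,"yaw":0}]'
cat > look.py <<'E'
import sys
from plant import r
from h import *
# look.py name z x0 x1 y0 y1 : wrist ortho
n=sys.argv[1]; z,x0,x1,y0,y1=map(float,sys.argv[2:7])
i=r.camera_info("wrist"); p,d=r.capture("wrist"); 
a=ortho(p,i,x0,x1,y0,y1,z,2500)
for k in np.arange(np.ceil(x0*50)/50,x1,.02): cv2.putText(a,f"{k:.2f}",(0,int((x1-k)*2500)),0,.4,(0,255,0)); a[int((x1-k)*2500)%a.shape[0],::4]=(0,255,0)
for k in np.arange(np.ceil(y0*50)/50,y1,.02): cv2.putText(a,f"{k:.2f}",(int((y1-k)*2500),12),0,.4,(0,255,0)); a[::4,int((y1-k)*2500)%a.shape[1]]=(0,255,0)
cv2.imwrite(f"pics/{n}.png",a[:,:,::-1])
E
python3 go.py .451 .206 .13 45; python3 look.py w1 .015 .38 .52 .14 .29
```

```text
time_s: 3.02
tcp_pos: [0.4516, 0.2011, 0.129]
eef_rot: [179.4, 1.5, 45.0]
contact_force: [0.4, 0.4, -0.9]
gripper_width: 0.0876
t 3.02 pos [0.4516 0.2011 0.129 ] rot [179.36   1.48  44.96] F [ 0.4  0.4 -0.9] w 0.0876 j6 87.2
need tool units xyz [ 0.12 -0.16 -0.04] yaw -0.01
```

View pics/w1.png

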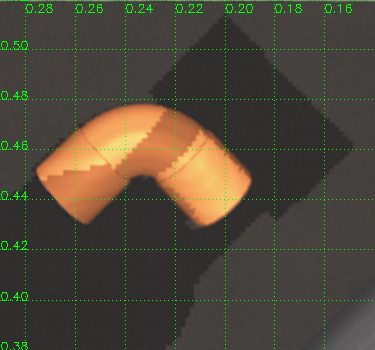

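The wrist view shows the elbow ends at (62,200) and (228,205), so the grasp point is about (0.448, 0.208). That is within 4 mm of the top-camera estimate. Descend.

```bash

python3 go.py .448 .208 .018 44
python3 -m inch '[{"x":0.05,"y":-0.2,"z":1,"yaw":0.2},{"x":0.04,"y":-0.1,"z":1,"yaw":0},{"x":0.03,"y":0,"z":1,"yaw":0},{"x":0.03,"y":0,"z":0.8,"yaw":0},{"x":0,"y":0,"z":0.4,"yaw":0}]'
python3 go.py .448 .208 .018 44
```

```text
t 3.07 pos [0.4516 0.2023 0.1294] rot [179.36   1.43  44.94] F [-0.  -0.5  0.3] w 0.0878 j6 87.1
need tool units xyz [ 0.17 -0.31  4.45] yaw 0.23
time_s: 3.48
tcp_pos: [0.4509, 0.2126, 0.0247]
eef_rot: [179.3, 0.8, 44.1]
contact_force: [0.2, -0.1, 0.4]
gripper_width: 0.0874
t 3.48 pos [0.4509 0.2126 0.0247] rot [179.32   0.77  44.06] F [ 0.2 -0.1  0.4] w 0.0874 j6 84.9
need tool units xyz [-0.21  0.05  0.27] yaw 0.01
```

```bash

python3 -m inch '[{"x":-0.2,"y":0,"z":0.25,"yaw":0},{"x":0,"y":0,"z":0,"yaw":0}]'
python3 -m inch '[{"x":0,"y":0,"z":0,"yaw":0},{"x":0,"y":0,"z":0,"yaw":0},{"x":0,"y":0,"z":0,"yaw":0},{"x":0,"y":0,"z":0,"yaw":0}]' -1 35
python3 go.py .448 .208 .13 44
```

```text
time_s: 3.65
tcp_pos: [0.4456, 0.209, 0.0156]
eef_rot: [179.3, 1.0, 44.1]
contact_force: [-0.1, -0.6, 0.3]
gripper_width: 0.0876
time_s: 3.98
tcp_pos: [0.4462, 0.211, 0.0178]
eef_rot: [179.3, 0.9, 44.2]
contact_force: [-0.7, 0.8, -0.5]
gripper_width: 0.0661
t 3.98 pos [0.4462 0.211  0.0178] rot [179.31   0.86  44.21] F [-0.7  0.8 -0.5] w 0.0661 j6 84.6
need tool units xyz [-0.1   0.19 -4.49] yaw 0.05
```

```bash

python3 -m inch '[{"x":0,"y":0,"z":0,"yaw":0},{"x":0,"y":0,"z":0,"yaw":0},{"x":0,"y":0,"z":0,"yaw":0},{"x":0,"y":0,"z":0,"yaw":0},{"x":0,"y":0,"z":0,"yaw":0}]'
python3 -m inch '[{"x":0,"y":0,"z":0,"yaw":0},{"x":0,"y":0,"z":0,"yaw":0},{"x":0,"y":0,"z":0,"yaw":0}]'
python3 go.py .448 .208 .13 44
```

```text
time_s: 4.4
tcp_pos: [0.4474, 0.212, 0.0199]
eef_rot: [179.3, 0.6, 44.2]
contact_force: [1.3, -1.0, -0.2]
gripper_width: 0.0331
time_s: 4.65
tcp_pos: [0.4474, 0.212, 0.02]
eef_rot: [179.3, 0.6, 44.2]
contact_force: [-0.6, 0.7, 0.4]
gripper_width: 0.029
t 4.65 pos [0.4474 0.212  0.02  ] rot [179.33   0.6   44.18] F [-0.6  0.7  0.4] w 0.029 j6 84.6
need tool units xyz [-0.14  0.18 -4.4 ] yaw 0.05
```

```bash

python3 -m inch '[{"x":0,"y":0,"z":-0.6,"yaw":0},{"x":0,"y":0,"z":-1,"yaw":0.5},{"x":0,"y":0,"z":-1,"yaw":1},{"x":0,"y":0,"z":-1,"yaw":1},{"x":0,"y":0,"z":-1,"yaw":1}]'
python3 -m inch '[{"x":0,"y":0,"z":0,"yaw":1},{"x":0,"y":0,"z":0,"yaw":1},{"x":0,"y":0,"z":0,"yaw":1},{"x":0,"y":0,"z":0,"yaw":1},{"x":0,"y":0,"z":0,"yaw":1}]'
python3 -m inch '[{"x":0,"y":0,"z":0,"yaw":1},{"x":0,"y":0,"z":0,"yaw":0.9},{"x":0,"y":0,"z":0,"yaw":0}]'
python3 go.py .585 -.099 .13 2
```

```text
time_s: 5.07
tcp_pos: [0.4435, 0.2101, 0.1325]
eef_rot: [179.0, 1.3, 29.7]
contact_force: [-0.4, 1.2, -0.6]
gripper_width: 0.0289
time_s: 5.48
tcp_pos: [0.4457, 0.2123, 0.1394]
eef_rot: [179.0, 0.3, 8.7]
contact_force: [-0.5, -0.3, -0.9]
gripper_width: 0.0288
time_s: 5.73
tcp_pos: [0.445, 0.2118, 0.1389]
eef_rot: [178.9, 0.2, 0.5]
contact_force: [-0.5, 0.1, -1.0]
gripper_width: 0.0287
t 5.73 pos [0.445  0.2118 0.1389] rot [178.89   0.24   0.47] F [-0.5  0.1 -1. ] w 0.0287 j6 41.2
need tool units xyz [ 5.5  12.47  0.58] yaw -0.38
```

```bash

python3 -m inch '[{"x":0.4,"y":1,"z":0,"yaw":-0.3},{"x":0.4,"y":1,"z":0,"yaw":0},{"x":0.4,"y":1,"z":0,"yaw":0},{"x":0.4,"y":1,"z":0,"yaw":0},{"x":0.4,"y":1,"z":0,"yaw":0}]'
python3 -m inch '[{"x":0.4,"y":1,"z":0,"yaw":0},{"x":0.4,"y":1,"z":0,"yaw":0},{"x":0.4,"y":1,"z":0,"yaw":0},{"x":0.4,"y":1,"z":0,"yaw":0},{"x":0.4,"y":1,"z":0,"yaw":0}]'
python3 -m inch '[{"x":0.5,"y":1,"z":0,"yaw":0},{"x":0.5,"y":1,"z":0,"yaw":0},{"x":0.4,"y":0.4,"z":0,"yaw":0},{"x":0,"y":0,"z":0,"yaw":0}]'
python3 go.py .585 -.099 .13 2
```

```text
time_s: 6.15
tcp_pos: [0.4992, 0.0881, 0.1407]
eef_rot: [178.9, 0.3, 2.8]
contact_force: [0.8, 0.8, 0.3]
gripper_width: 0.0294
time_s: 6.57
tcp_pos: [0.557, -0.0406, 0.1421]
eef_rot: [178.9, 0.4, 3.6]
contact_force: [1.0, 1.0, -1.2]
gripper_width: 0.0293
time_s: 6.9
tcp_pos: [0.5977, -0.1059, 0.1415]
eef_rot: [178.9, 0.5, 3.9]
contact_force: [-0.2, 0.7, -0.2]
gripper_width: 0.0291
t 6.9 pos [ 0.5977 -0.1059  0.1415] rot [178.9    0.55   3.93] F [-0.2  0.7 -0.2] w 0.0291 j6 84.2
need tool units xyz [-0.48 -0.32  0.46] yaw 0.48
```

```bash

python3 -m inch '[{"x":-0.45,"y":-0.3,"z":0.2,"yaw":0.45},{"x":0,"y":0,"z":0,"yaw":0}]'
python3 go.py .585 -.099 .13 2; python3 look.py w2 .007 .52 .70 -.20 .00
```

```text
time_s: 7.07
tcp_pos: [0.5853, -0.1006, 0.1349]
eef_rot: [178.9, 0.6, 2.1]
contact_force: [-1.5, 0.4, 0.6]
gripper_width: 0.0292
t 7.07 pos [ 0.5853 -0.1006  0.1349] rot [178.89   0.65   2.09] F [-1.5  0.4  0.6] w 0.0292 j6 81.6
need tool units xyz [-0.01 -0.07  0.19] yaw 0.02
```

View pics/w2.png

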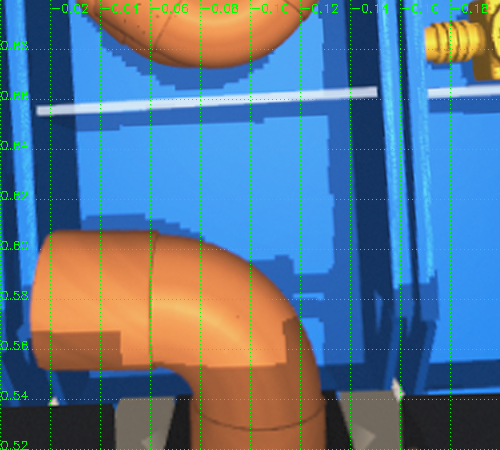

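The wrist view shows the compartment floor from about column 80 to 362 and the front edge at row 375. Its centre is about (0.6035, −0.09), which agrees with the plan. Lower.

```bash

python3 -m inch '[{"x":0,"y":0,"z":1,"yaw":0},{"x":0,"y":0,"z":1,"yaw":0},{"x":0,"y":0,"z":1,"yaw":0},{"x":0,"y":0,"z":0.6,"yaw":0},{"x":0,"y":0,"z":0,"yaw":0}]'
python3 go.py .585 -.099 .028 2
```

```text
time_s: 7.53
tcp_pos: [0.5895, -0.1004, 0.0464]
eef_rot: [178.8, 0.1, 3.1]
contact_force: [-1.1, -0.2, -1.4]
gripper_width: 0.0295
t 7.53 pos [ 0.5895 -0.1004  0.0464] rot [1.7884e+02 1.1000e-01 3.0900e+00] F [-1.1 -0.2 -1.4] w 0.0295 j6 82.1
need tool units xyz [-0.17 -0.08  0.74] yaw 0.27
```

```bash

python3 -m inch '[{"x":-0.15,"y":0,"z":0.3,"yaw":0.2},{"x":0,"y":0,"z":0.2,"yaw":0},{"x":0,"y":0,"z":0.08,"yaw":0},{"x":0,"y":0,"z":0,"yaw":0}]'
python3 go.py .585 -.099 .028 2
```

```text
time_s: 7.87
tcp_pos: [0.5869, -0.0999, 0.0329]
eef_rot: [178.8, -0.0, 2.5]
contact_force: [0.3, -0.1, -1.1]
gripper_width: 0.0292
t 7.87 pos [ 0.5869 -0.0999  0.0329] rot [ 1.7881e+02 -2.0000e-02  2.5100e+00] F [ 0.3 -0.1 -1.1] w 0.0292 j6 81.3
need tool units xyz [-0.08 -0.04  0.2 ] yaw 0.13
```

```bash

python3 -m inch '[{"x":-0.05,"y":0,"z":0.15,"yaw":0},{"x":0,"y":0,"z":0.08,"yaw":0},{"x":0,"y":0,"z":0,"yaw":0}]'
python3 -m inch '[{"x":0,"y":0,"z":0.08,"yaw":0},{"x":0,"y":0,"z":0,"yaw":0}]'
```

```text
time_s: 8.12
tcp_pos: [0.5871, -0.0998, 0.0288]
eef_rot: [178.8, -0.2, 2.6]
contact_force: [-0.4, 1.1, -0.2]
gripper_width: 0.0294
time_s: 8.28
tcp_pos: [0.5877, -0.0999, 0.0273]
eef_rot: [178.8, -0.3, 2.6]
contact_force: [-0.2, 0.3, -0.5]
gripper_width: 0.0293
```

```bash

python3 -m inch '[{"x":0,"y":0,"z":0.08,"yaw":0},{"x":0,"y":0,"z":0,"yaw":0}]'
python3 -m inch '[{"x":0,"y":0,"z":0.08,"yaw":0},{"x":0,"y":0,"z":0,"yaw":0}]'
```

```text
time_s: 8.45
tcp_pos: [0.5885, -0.1, 0.0273]
eef_rot: [178.8, -0.4, 2.6]
contact_force: [0.4, 0.5, -0.5]
gripper_width: 0.0295
time_s: 8.62
tcp_pos: [0.5892, -0.1001, 0.0272]
eef_rot: [178.8, -0.5, 2.7]
contact_force: [-0.2, 0.3, -1.1]
gripper_width: 0.0289
```

```bash

python3 -m inch '[{"x":-0.05,"y":0,"z":0.16,"yaw":0},{"x":0,"y":0,"z":0.06,"yaw":0}]'
python3 -m inch '[{"x":-0.05,"y":0,"z":0.16,"yaw":0},{"x":0,"y":0,"z":0.06,"yaw":0}]'
```

```text
time_s: 8.78
tcp_pos: [0.5905, -0.1006, 0.0259]
eef_rot: [178.7, -0.8, 2.8]
contact_force: [-4.6, 0.4, 9.9]
gripper_width: 0.0291
time_s: 8.95
tcp_pos: [0.5914, -0.101, 0.0254]
eef_rot: [178.6, -1.1, 2.9]
contact_force: [-2.3, -1.0, 3.8]
gripper_width: 0.0292
```

```bash

python3 -m inch '[{"x":0,"y":0,"z":0,"yaw":0},{"x":0,"y":0,"z":0,"yaw":0},{"x":0,"y":0,"z":0,"yaw":0}]' -0.18
python3 -m inch '[{"x":0,"y":0,"z":-0.5,"yaw":0},{"x":0,"y":0,"z":-1,"yaw":0},{"x":0,"y":0,"z":-1,"yaw":0},{"x":0,"y":0,"z":-1,"yaw":0},{"x":0,"y":0,"z":-0.7,"yaw":0}]'
python3 go.py .4265 .0683 .13 -14
```

```text
time_s: 9.2
tcp_pos: [0.592, -0.101, 0.0262]
eef_rot: [178.6, -1.2, 2.9]
contact_force: [0.1, 0.2, 0.1]
gripper_width: 0.0354
time_s: 9.62
tcp_pos: [0.5856, -0.099, 0.1269]
eef_rot: [178.6, -0.4, 2.8]
contact_force: [0.3, -0.5, -0.0]
gripper_width: 0.0362
t 9.62 pos [ 0.5856 -0.099   0.1269] rot [178.61  -0.43   2.81] F [ 0.3 -0.5 -0. ] w 0.0362 j6 81.5
need tool units xyz [-6.03 -6.99 -0.34] yaw 4.2
```

```bash

python3 -m inch '[{"x":-0.86,"y":-1,"z":0,"yaw":0},{"x":-0.86,"y":-1,"z":0,"yaw":0},{"x":-0.86,"y":-1,"z":0,"yaw":0},{"x":-0.86,"y":-1,"z":0,"yaw":0},{"x":-0.86,"y":-1,"z":0,"yaw":0}]' 0.4
python3 -m inch '[{"x":-0.86,"y":-1,"z":0,"yaw":0},{"x":0,"y":0,"z":0,"yaw":1},{"x":0,"y":0,"z":0,"yaw":1},{"x":0,"y":0,"z":0,"yaw":1},{"x":0,"y":0,"z":0,"yaw":0.8}]'
python3 go.py .4265 .0683 .13 -14
```

```text
time_s: 10.03
tcp_pos: [0.4754, 0.0211, 0.1251]
eef_rot: [178.6, -0.9, 2.4]
contact_force: [0.3, 0.2, -0.5]
gripper_width: 0.0599
time_s: 10.45
tcp_pos: [0.4467, 0.0506, 0.123]
eef_rot: [179.0, -1.2, -12.9]
contact_force: [0.5, -0.7, 0.3]
gripper_width: 0.0615
t 10.45 pos [0.4467 0.0506 0.123 ] rot [178.95  -1.21 -12.86] F [ 0.5 -0.7  0.3] w 0.0615 j6 42.5
need tool units xyz [-0.94 -0.51 -0.31] yaw 0.28
```

```bash

python3 -m inch '[{"x":-0.8,"y":-0.5,"z":0,"yaw":0.25},{"x":0,"y":0,"z":0,"yaw":0}]'
python3 go.py .4265 .0683 .016 -14; python3 look.py w3 .020 .36 .50 .0 .14
```

```text
time_s: 10.62
tcp_pos: [0.4295, 0.0676, 0.1216]
eef_rot: [179.0, -1.2, -14.2]
contact_force: [-0.6, 0.9, -0.1]
gripper_width: 0.0612
t 10.62 pos [0.4295 0.0676 0.1216] rot [178.96  -1.2  -14.22] F [-0.6  0.9 -0.1] w 0.0612 j6 37.7
need tool units xyz [-0.21 -0.07  4.22] yaw -0.05
```

View pics/w3.png

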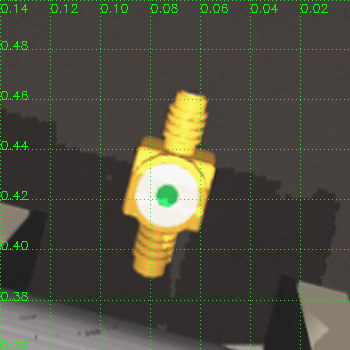

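Sight glass block centre at (171,184) → (0.426, 0.0715), yaw −14°. Descend.

```bash

python3 -m inch '[{"x":-0.2,"y":-0.15,"z":1,"yaw":0},{"x":-0.05,"y":0,"z":1,"yaw":0},{"x":-0.05,"y":0,"z":1,"yaw":0},{"x":0,"y":0,"z":0.8,"yaw":0},{"x":0,"y":0,"z":0,"yaw":0}]'
python3 go.py .426 .071 .016 -14
```

```text
time_s: 11.08
tcp_pos: [0.4294, 0.0729, 0.0252]
eef_rot: [179.3, -1.6, -13.8]
contact_force: [-0.4, -0.9, -0.0]
gripper_width: 0.0614
t 11.08 pos [0.4294 0.0729 0.0252] rot [179.3   -1.57 -13.8 ] F [-0.4 -0.9 -0. ] w 0.0614 j6 36.1
need tool units xyz [-0.12  0.1   0.37] yaw 0.05
```

```bash

python3 -m inch '[{"x":-0.18,"y":0.1,"z":0.4,"yaw":0},{"x":0,"y":0,"z":0,"yaw":0},{"x":0,"y":0,"z":0,"yaw":0},{"x":0,"y":0,"z":0,"yaw":0},{"x":0,"y":0,"z":0,"yaw":0}]' -1 40
python3 -m inch '[{"x":0,"y":0,"z":0,"yaw":0},{"x":0,"y":0,"z":0,"yaw":0},{"x":0,"y":0,"z":0,"yaw":0}]'
python3 go.py .426 .071 .13 2
```

```text
time_s: 11.5
tcp_pos: [0.4266, 0.0713, 0.0167]
eef_rot: [179.2, -1.6, -13.7]
contact_force: [0.1, -2.5, -0.1]
gripper_width: 0.0334
time_s: 11.75
tcp_pos: [0.4278, 0.072, 0.0185]
eef_rot: [179.4, -1.7, -13.7]
contact_force: [-0.0, -0.0, -2.3]
gripper_width: 0.0315
t 11.75 pos [0.4278 0.072  0.0185] rot [179.38  -1.69 -13.71] F [-0.  -0.  -2.3] w 0.0315 j6 35.8
need tool units xyz [ 0.07  0.1  -4.46] yaw -3.93
```

```bash

python3 -m inch '[{"x":0,"y":0,"z":-0.8,"yaw":0},{"x":0,"y":0,"z":-1,"yaw":-0.9},{"x":0,"y":0,"z":-1,"yaw":-1},{"x":0,"y":0,"z":-1,"yaw":-1},{"x":0,"y":0,"z":-0.8,"yaw":-0.8}]'
python3 go.py .609 -.213 .13 2
```

```text
time_s: 12.17
tcp_pos: [0.421, 0.0717, 0.1342]
eef_rot: [178.6, -0.9, 1.5]
contact_force: [1.5, -0.4, -1.9]
gripper_width: 0.0317
t 12.17 pos [0.421  0.0717 0.1342] rot [178.63  -0.89   1.54] F [ 1.5 -0.4 -1.9] w 0.0317 j6 52.2
need tool units xyz [ 7.21 11.57  0.55] yaw -0.12
```

```bash

python3 -m inch '[{"x":0.58,"y":1,"z":0,"yaw":0},{"x":0.58,"y":1,"z":0,"yaw":0},{"x":0.58,"y":1,"z":0,"yaw":0},{"x":0.58,"y":1,"z":0,"yaw":0},{"x":0.58,"y":1,"z":0,"yaw":0}]'
python3 -m inch '[{"x":0.58,"y":1,"z":0,"yaw":0},{"x":0.58,"y":1,"z":0,"yaw":0},{"x":0.58,"y":1,"z":0,"yaw":0},{"x":0.58,"y":1,"z":0,"yaw":0},{"x":0.58,"y":1,"z":0,"yaw":0}]'
python3 -m inch '[{"x":0.5,"y":0.6,"z":0,"yaw":0},{"x":0,"y":0,"z":0,"yaw":0}]'
python3 go.py .609 -.213 .13 2
```

```text
time_s: 12.58
tcp_pos: [0.5012, -0.0492, 0.1466]
eef_rot: [179.1, -1.7, 2.5]
contact_force: [0.3, 0.3, -2.6]
gripper_width: 0.0314
time_s: 13.0
tcp_pos: [0.5804, -0.1778, 0.1508]
eef_rot: [179.2, -1.6, 2.4]
contact_force: [0.0, 1.2, -2.5]
gripper_width: 0.0316
time_s: 13.17
tcp_pos: [0.5956, -0.1972, 0.1505]
eef_rot: [179.1, -1.6, 2.3]
contact_force: [0.8, -0.5, -1.9]
gripper_width: 0.0317
t 13.17 pos [ 0.5956 -0.1972  0.1505] rot [179.12  -1.58   2.26] F [ 0.8 -0.5 -1.9] w 0.0317 j6 91.7
need tool units xyz [0.49 0.64 0.84] yaw 0.07
```

```bash

python3 -m inch '[{"x":0.5,"y":0.6,"z":0.8,"yaw":0},{"x":0,"y":0,"z":0.3,"yaw":0},{"x":0,"y":0,"z":0,"yaw":0}]'
python3 go.py .609 -.213 .026 2; python3 look.py w4 .007 .52 .70 -.32 -.12
```

```text
time_s: 13.42
tcp_pos: [0.6094, -0.2137, 0.122]
eef_rot: [179.2, -1.5, 2.1]
contact_force: [-0.2, 0.9, -2.0]
gripper_width: 0.0316
t 13.42 pos [ 0.6094 -0.2137  0.122 ] rot [179.17  -1.52   2.09] F [-0.2  0.9 -2. ] w 0.0316 j6 93.1
need tool units xyz [-0.12 -0.08  3.84] yaw 0.02
```

View pics/w4.png

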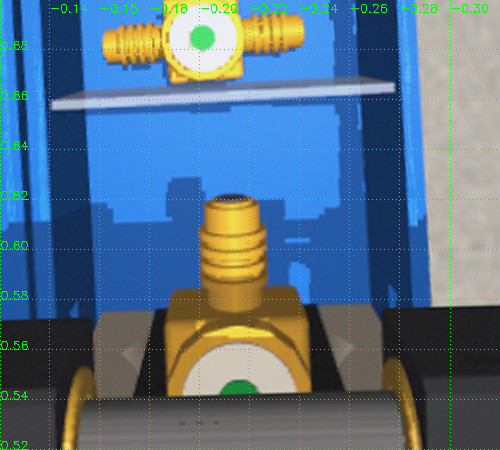

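The right bin (sight glass stock is visible behind), and the floor spans columns 88–372, so its centre is y ≈ −0.212. Lower.

```bash

python3 -m inch '[{"x":-0.05,"y":0,"z":1,"yaw":0},{"x":-0.05,"y":0,"z":1,"yaw":0},{"x":-0.05,"y":0,"z":1,"yaw":0},{"x":0,"y":0,"z":0.5,"yaw":0},{"x":0,"y":0,"z":0,"yaw":0}]'
python3 -m inch '[{"x":-0.1,"y":0,"z":0.15,"yaw":0},{"x":0,"y":0,"z":0.06,"yaw":0}]'
python3 go.py .609 -.213 .026 2
```

```text
time_s: 13.88
tcp_pos: [0.6087, -0.212, 0.0371]
eef_rot: [179.1, -1.9, 2.3]
contact_force: [-0.3, -0.1, -1.8]
gripper_width: 0.0316
time_s: 14.05
tcp_pos: [0.6062, -0.2111, 0.033]
eef_rot: [179.1, -1.9, 2.4]
contact_force: [-0.5, -0.3, -2.9]
gripper_width: 0.0315
t 14.05 pos [ 0.6062 -0.2111  0.033 ] rot [179.1   -1.87   2.39] F [-0.5 -0.3 -2.9] w 0.0315 j6 92.9
need tool units xyz [0.1  0.08 0.28] yaw 0.1
```

```bash

python3 -m inch '[{"x":0,"y":0,"z":0.22,"yaw":0},{"x":0,"y":0,"z":0.1,"yaw":0}]'
python3 -m inch '[{"x":0,"y":0,"z":0.2,"yaw":0},{"x":0,"y":0,"z":0.06,"yaw":0}]'
```

```text
time_s: 14.22
tcp_pos: [0.6078, -0.2108, 0.0272]
eef_rot: [179.1, -2.1, 2.5]
contact_force: [-0.3, -0.6, -2.6]
gripper_width: 0.0317
time_s: 14.38
tcp_pos: [0.6097, -0.2111, 0.0236]
eef_rot: [179.0, -2.3, 2.5]
contact_force: [-6.6, 2.9, 12.3]
gripper_width: 0.0317
```

```bash

python3 -m inch '[{"x":0,"y":0,"z":0,"yaw":0},{"x":0,"y":0,"z":0,"yaw":0},{"x":0,"y":0,"z":0,"yaw":0}]' -0.09
python3 -m inch '[{"x":0,"y":0,"z":-0.5,"yaw":0},{"x":0,"y":0,"z":-1,"yaw":0},{"x":0,"y":0,"z":-1,"yaw":0},{"x":0,"y":0,"z":-1,"yaw":0},{"x":0,"y":0,"z":-0.7,"yaw":0}]'
python3 go.py .425 -.215 .13 -64
```

```text
time_s: 14.63
tcp_pos: [0.6115, -0.2113, 0.0258]
eef_rot: [178.9, -2.6, 2.6]
contact_force: [0.4, -0.4, -0.4]
gripper_width: 0.0396
time_s: 15.05
tcp_pos: [0.6044, -0.2097, 0.1327]
eef_rot: [179.0, -2.1, 2.5]
contact_force: [-0.1, -0.3, -0.0]
gripper_width: 0.04
t 15.05 pos [ 0.6044 -0.2097  0.1327] rot [178.98  -2.12   2.54] F [-0.1 -0.3 -0. ] w 0.04 j6 93.0
need tool units xyz [-7.18 -0.1  -0.16] yaw 16.63
```

```bash

python3 -m inch '[{"x":-1,"y":0,"z":0,"yaw":0},{"x":-1,"y":0,"z":0,"yaw":0},{"x":-1,"y":0,"z":0,"yaw":0},{"x":-1,"y":0,"z":0,"yaw":0},{"x":-1,"y":0,"z":0,"yaw":0}]' 0.4
python3 -m inch '[{"x":-1,"y":0,"z":0,"yaw":0},{"x":-0.8,"y":0,"z":0,"yaw":0},{"x":0,"y":0,"z":0,"yaw":1},{"x":0,"y":0,"z":0,"yaw":1},{"x":0,"y":0,"z":0,"yaw":1}]'
python3 -m inch '[{"x":0,"y":0,"z":0,"yaw":1},{"x":0,"y":0,"z":0,"yaw":1},{"x":0,"y":0,"z":0,"yaw":1},{"x":0,"y":0,"z":0,"yaw":1},{"x":0,"y":0,"z":0,"yaw":1}]'
python3 -m inch '[{"x":0,"y":0,"z":0,"yaw":1},{"x":0,"y":0,"z":0,"yaw":1},{"x":0,"y":0,"z":0,"yaw":1},{"x":0,"y":0,"z":0,"yaw":1},{"x":0,"y":0,"z":0,"yaw":1}]'
python3 -m inch '[{"x":0,"y":0,"z":0,"yaw":1},{"x":0,"y":0,"z":0,"yaw":1},{"x":0,"y":0,"z":0,"yaw":1},{"x":0,"y":0,"z":0,"yaw":0}]'
python3 go.py .425 -.215 .13 -64
```

```text
time_s: 15.47
tcp_pos: [0.4846, -0.2163, 0.1384]
eef_rot: [178.7, -3.1, 2.7]
contact_force: [0.6, -0.6, -0.1]
gripper_width: 0.0607
time_s: 15.88
tcp_pos: [0.4323, -0.2189, 0.1411]
eef_rot: [179.5, -3.7, -9.7]
contact_force: [-0.0, -0.1, -0.4]
gripper_width: 0.0616
time_s: 16.3
tcp_pos: [0.4331, -0.2194, 0.1469]
eef_rot: [-179.0, -4.0, -30.8]
contact_force: [1.1, 0.4, 0.1]
gripper_width: 0.0615
time_s: 16.72
tcp_pos: [0.4344, -0.2199, 0.1524]
eef_rot: [-177.3, -3.7, -51.9]
contact_force: [-0.6, -0.2, -0.7]
gripper_width: 0.0611
time_s: 17.05
tcp_pos: [0.4353, -0.2202, 0.1566]
eef_rot: [-176.3, -3.2, -64.7]
contact_force: [-0.3, -0.3, -0.2]
gripper_width: 0.0617
t 17.05 pos [ 0.4353 -0.2202  0.1566] rot [-176.32   -3.18  -64.68] F [-0.3 -0.3 -0.2] w 0.0617 j6 27.3
need tool units xyz [-0.42  0.35  1.02] yaw -0.17
```

```bash

python3 -m inch '[{"x":-0.4,"y":0.3,"z":1,"yaw":-0.1},{"x":0,"y":0,"z":0.3,"yaw":0}]'
python3 go.py .425 -.215 .016 -64; python3 look.py w5 .0125 .37 .50 -.29 -.16
```

```text
time_s: 17.22
tcp_pos: [0.4289, -0.2155, 0.1259]
eef_rot: [-176.0, -3.4, -64.1]
contact_force: [-1.8, 0.1, -1.4]
gripper_width: 0.0616
t 17.22 pos [ 0.4289 -0.2155  0.1259] rot [-176.03   -3.43  -64.07] F [-1.8  0.1 -1.4] w 0.0616 j6 27.0
need tool units xyz [-0.35  0.43  4.37] yaw -0.02
```

View pics/w5.png

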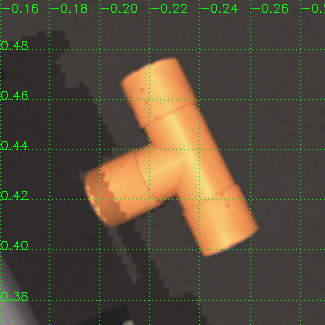

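Tee: run centre (191,157), run angle 25.7°, branch end (97,200), so the grasp point is (0.4245, −0.2105). The tool has drifted about 5° in tilt, so I will keep the yaw unchanged when placing, which keeps the part level.

```bash

python3 -m inch '[{"x":-0.3,"y":0.2,"z":1,"yaw":0},{"x":-0.1,"y":0.1,"z":1,"yaw":0},{"x":-0.05,"y":0.1,"z":1,"yaw":0},{"x":0,"y":0,"z":0.7,"yaw":0},{"x":0,"y":0,"z":0,"yaw":0}]'
python3 go.py .4245 -.2105 .016 -64
```

```text
time_s: 17.68
tcp_pos: [0.4327, -0.214, 0.0364]
eef_rot: [-175.5, -4.0, -63.4]
contact_force: [-0.4, 0.0, -0.4]
gripper_width: 0.0616
t 17.68 pos [ 0.4327 -0.214   0.0364] rot [-175.54   -4.    -63.37] F [-0.4  0.  -0.4] w 0.0616 j6 26.0
need tool units xyz [-0.33  0.29  0.77] yaw 0.16
```

```bash

python3 -m inch '[{"x":-0.35,"y":0.3,"z":0.5,"yaw":0.1},{"x":0,"y":0,"z":0.3,"yaw":0},{"x":0,"y":0,"z":0,"yaw":0}]'
python3 go.py .4245 -.2105 .016 -64
```

```text
time_s: 17.93
tcp_pos: [0.4277, -0.2108, 0.0173]
eef_rot: [-175.5, -4.1, -63.5]
contact_force: [1.2, 0.3, 0.0]
gripper_width: 0.0615
t 17.93 pos [ 0.4277 -0.2108  0.0173] rot [-175.45   -4.1   -63.51] F [1.2 0.3 0. ] w 0.0615 j6 24.6
need tool units xyz [-0.07  0.11  0.04] yaw 0.12
```

```bash

python3 -m inch '[{"x":-0.08,"y":0.1,"z":0.1,"yaw":0.1},{"x":0,"y":0,"z":0,"yaw":0},{"x":0,"y":0,"z":0.03,"yaw":0},{"x":0,"y":0,"z":0.03,"yaw":0},{"x":0,"y":0,"z":0,"yaw":0}]' -1 40
python3 -m inch '[{"x":0,"y":0,"z":0.03,"yaw":0},{"x":0,"y":0,"z":0,"yaw":0},{"x":0,"y":0,"z":0,"yaw":0},{"x":0,"y":0,"z":0,"yaw":0}]'
python3 go.py .425 -.215 .13 -64
```

```text
time_s: 18.35
tcp_pos: [0.4293, -0.211, 0.0169]
eef_rot: [-175.1, -4.3, -63.8]
contact_force: [-0.2, -0.0, -0.1]
gripper_width: 0.0334
time_s: 18.68
tcp_pos: [0.4296, -0.2111, 0.0167]
eef_rot: [-175.1, -4.3, -63.8]
contact_force: [1.2, 0.5, -0.4]
gripper_width: 0.0238
t 18.68 pos [ 0.4296 -0.2111  0.0167] rot [-175.08   -4.32  -63.81] F [ 1.2  0.5 -0.4] w 0.0238 j6 24.1
need tool units xyz [ 0.4  -0.15 -4.52] yaw 0.05
```

```bash

python3 -m inch '[{"x":0,"y":0,"z":-0.8,"yaw":0},{"x":0,"y":0,"z":-1,"yaw":0},{"x":0,"y":0,"z":-1,"yaw":0},{"x":0,"y":0,"z":-1,"yaw":0},{"x":0,"y":0,"z":-1,"yaw":0}]'
python3 go.py .588 .046 .13 -64
```

```text
time_s: 19.1
tcp_pos: [0.4112, -0.207, 0.1339]
eef_rot: [-175.9, -3.8, -63.8]
contact_force: [0.7, -0.3, -2.3]
gripper_width: 0.0238
t 19.1 pos [ 0.4112 -0.207   0.1339] rot [-175.86   -3.83  -63.82] F [ 0.7 -0.3 -2.3] w 0.0238 j6 25.5
need tool units xyz [ -5.96 -10.8    0.54] yaw 0.04
```

```bash

python3 -m inch '[{"x":-0.55,"y":-1,"z":0,"yaw":0},{"x":-0.55,"y":-1,"z":0,"yaw":0},{"x":-0.55,"y":-1,"z":0,"yaw":0},{"x":-0.55,"y":-1,"z":0,"yaw":0},{"x":-0.55,"y":-1,"z":0,"yaw":0}]'
python3 -m inch '[{"x":-0.55,"y":-1,"z":0,"yaw":0},{"x":-0.55,"y":-1,"z":0,"yaw":0},{"x":-0.55,"y":-1,"z":0,"yaw":0},{"x":-0.55,"y":-1,"z":0,"yaw":0},{"x":-0.55,"y":-1,"z":0,"yaw":0}]'
python3 go.py .588 .046 .13 -64
```

```text
time_s: 19.52
tcp_pos: [0.4944, -0.0889, 0.1464]
eef_rot: [-175.2, -4.1, -64.3]
contact_force: [-0.1, -0.6, -1.6]
gripper_width: 0.0245
time_s: 19.93
tcp_pos: [0.5782, 0.0342, 0.1516]
eef_rot: [-175.3, -4.0, -64.3]
contact_force: [0.6, 0.2, -0.4]
gripper_width: 0.024
t 19.93 pos [0.5782 0.0342 0.1516] rot [-175.3    -4.01  -64.28] F [ 0.6  0.2 -0.4] w 0.024 j6 -2.9
need tool units xyz [-0.32 -0.49  0.89] yaw -0.07
```

```bash

python3 -m inch '[{"x":-0.2,"y":-0.2,"z":0.8,"yaw":-0.05},{"x":0,"y":0,"z":0.3,"yaw":0},{"x":0,"y":0,"z":0,"yaw":0}]'
python3 go.py .588 .047 .045 -64; python3 look.py w6 .007 .50 .70 -.04 .14
```

```text
time_s: 20.18
tcp_pos: [0.5875, 0.0458, 0.1235]
eef_rot: [-175.2, -4.1, -63.8]
contact_force: [-0.9, 0.1, -0.8]
gripper_width: 0.0242
t 20.18 pos [0.5875 0.0458 0.1235] rot [-175.18   -4.07  -63.79] F [-0.9  0.1 -0.8] w 0.0242 j6 -3.7
need tool units xyz [-0.26  0.22  3.12] yaw 0.05
```

View pics/w6.png

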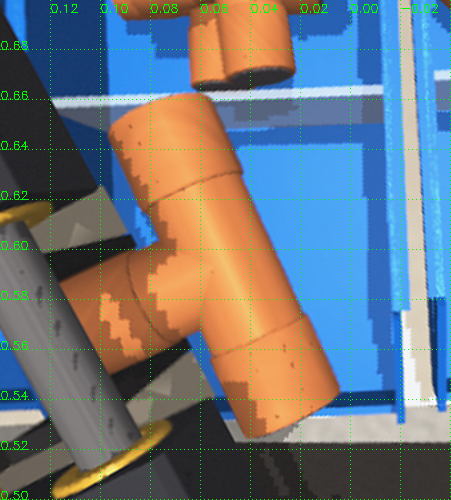

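The tee stock is visible behind and the floor spans columns 107–385, so its centre is y ≈ 0.040. I shift the target 3 mm left and lower.

```bash

python3 -m inch '[{"x":-0.2,"y":0.1,"z":1,"yaw":0},{"x":-0.1,"y":0.1,"z":1,"yaw":0},{"x":-0.1,"y":0,"z":0.8,"yaw":0},{"x":0,"y":0,"z":0,"yaw":0}]'
python3 go.py .587 .050 .026 -64
```

```text
time_s: 20.57
tcp_pos: [0.5861, 0.0481, 0.0552]
eef_rot: [-174.9, -4.1, -64.0]
contact_force: [-0.7, 0.3, -1.4]
gripper_width: 0.0246
t 20.57 pos [0.5861 0.0481 0.0552] rot [-174.91   -4.1   -63.97] F [-0.7  0.3 -1.4] w 0.0246 j6 -6.0
need tool units xyz [-0.14  0.04  1.16] yaw 0.01
```

```bash

python3 -m inch '[{"x":-0.1,"y":0.05,"z":0.5,"yaw":0},{"x":0,"y":0,"z":0.4,"yaw":0},{"x":0,"y":0,"z":0,"yaw":0}]'
python3 -m inch '[{"x":0,"y":0,"z":0.2,"yaw":0},{"x":0,"y":0,"z":0.06,"yaw":0}]'
python3 go.py .587 .050 .025 -64
```

```text
time_s: 20.82
tcp_pos: [0.5866, 0.0471, 0.0349]
eef_rot: [-174.8, -4.2, -64.1]
contact_force: [0.3, 0.1, -0.5]
gripper_width: 0.024
time_s: 20.98
tcp_pos: [0.5884, 0.0465, 0.0304]
eef_rot: [-174.7, -4.2, -64.1]
contact_force: [-0.7, 0.3, -0.9]
gripper_width: 0.0239
t 20.98 pos [0.5884 0.0465 0.0304] rot [-174.71   -4.18  -64.1 ] F [-0.7  0.3 -0.9] w 0.0239 j6 -6.9
need tool units xyz [-0.16  0.01  0.21] yaw -0.03
```

```bash

python3 -m inch '[{"x":-0.1,"y":0.05,"z":0.2,"yaw":0},{"x":0,"y":0,"z":0.06,"yaw":0}]'
python3 -m inch '[{"x":0,"y":0,"z":0.18,"yaw":0},{"x":0,"y":0,"z":0.06,"yaw":0}]'
```

```text
time_s: 21.15
tcp_pos: [0.5879, 0.0482, 0.0248]
eef_rot: [-174.6, -4.2, -64.1]
contact_force: [-0.7, 0.5, -1.7]
gripper_width: 0.0239
time_s: 21.32
tcp_pos: [0.5901, 0.0483, 0.0221]
eef_rot: [-174.4, -4.3, -64.1]
contact_force: [-5.8, -0.7, 11.7]
gripper_width: 0.0242
```

```bash

python3 -m inch '[{"x":0,"y":0,"z":0,"yaw":0},{"x":0,"y":0,"z":0,"yaw":0},{"x":0,"y":0,"z":0,"yaw":0}]' -0.22
python3 -m inch '[{"x":0,"y":0,"z":-0.5,"yaw":0},{"x":0,"y":0,"z":-1,"yaw":0},{"x":0,"y":0,"z":-1,"yaw":0},{"x":0,"y":0,"z":-1,"yaw":0},{"x":0,"y":0,"z":-0.9,"yaw":0}]'
python3 go.py .4336 -.0858 .13 -56
```

```text
time_s: 21.57
tcp_pos: [0.5912, 0.0488, 0.0237]
eef_rot: [-174.2, -4.3, -64.0]
contact_force: [-0.5, -0.4, -0.6]
gripper_width: 0.0332
time_s: 21.98
tcp_pos: [0.5743, 0.0503, 0.1301]
eef_rot: [-174.9, -4.3, -64.0]
contact_force: [1.2, -0.5, 0.3]
gripper_width: 0.0346
t 21.98 pos [0.5743 0.0503 0.1301] rot [-174.89   -4.26  -64.01] F [ 1.2 -0.5  0.3] w 0.0346 j6 -5.5
need tool units xyz [ 2.42  7.43 -0.48] yaw -2.0
```

```bash

python3 -m inch '[{"x":0.35,"y":1,"z":0,"yaw":0},{"x":0.35,"y":1,"z":0,"yaw":0},{"x":0.35,"y":1,"z":0,"yaw":0},{"x":0.35,"y":1,"z":0,"yaw":0},{"x":0.35,"y":1,"z":0,"yaw":0}]' 0.0
python3 -m inch '[{"x":0.35,"y":1,"z":0,"yaw":-0.6},{"x":0.3,"y":0.7,"z":0,"yaw":-0.6},{"x":0,"y":0,"z":0,"yaw":-0.6}]'
python3 go.py .4336 -.0858 .12 -56
```

```text
time_s: 22.4
tcp_pos: [0.4869, -0.0419, 0.1283]
eef_rot: [-174.0, -4.4, -63.7]
contact_force: [0.5, 0.2, -0.7]
gripper_width: 0.0438
time_s: 22.65
tcp_pos: [0.4512, -0.0795, 0.1244]
eef_rot: [-174.6, -5.1, -56.4]
contact_force: [-0.4, -0.0, -1.1]
gripper_width: 0.0441
t 22.65 pos [ 0.4512 -0.0795  0.1244] rot [-174.65   -5.06  -56.39] F [-0.4 -0.  -1.1] w 0.0441 j6 12.2
need tool units xyz [-0.2   0.74  0.09] yaw -0.1
```

```bash

python3 -m inch '[{"x":-0.2,"y":0.7,"z":0.1,"yaw":0},{"x":0,"y":0,"z":0,"yaw":0}]'
python3 go.py .4336 -.0858 .017 -56; python3 look.py w7 .009 .38 .52 -.16 -.03
```

```text
time_s: 22.82
tcp_pos: [0.4329, -0.0864, 0.1197]
eef_rot: [-174.6, -5.1, -56.3]
contact_force: [-1.8, 0.1, -0.8]
gripper_width: 0.044
t 22.82 pos [ 0.4329 -0.0864  0.1197] rot [-174.62   -5.07  -56.33] F [-1.8  0.1 -0.8] w 0.044 j6 12.4
need tool units xyz [-0.37  0.35  4.08] yaw -0.08
```

View pics/w7.png

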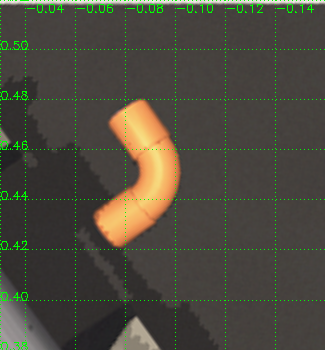

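Small elbow ends at (127,112) and (107,230), so the grasp point is about (0.433, −0.081), yaw −55°.

```bash

python3 -m inch '[{"x":-0.3,"y":0.2,"z":1,"yaw":-0.4},{"x":-0.15,"y":0.15,"z":1,"yaw":0},{"x":-0.1,"y":0.1,"z":1,"yaw":0},{"x":-0.1,"y":0.1,"z":0.5,"yaw":0},{"x":0,"y":0,"z":0,"yaw":0}]'
python3 go.py .433 -.0815 .017 -55
```

```text
time_s: 23.28
tcp_pos: [0.4325, -0.0796, 0.0319]
eef_rot: [-174.0, -5.5, -54.5]
contact_force: [-1.5, -0.8, 0.0]
gripper_width: 0.044
t 23.28 pos [ 0.4325 -0.0796  0.0319] rot [-173.97   -5.55  -54.55] F [-1.5 -0.8  0. ] w 0.044 j6 8.1
need tool units xyz [0.02 0.09 0.59] yaw 0.11
```

```bash

python3 -m inch '[{"x":0,"y":0.1,"z":0.5,"yaw":0},{"x":0,"y":0.05,"z":0.15,"yaw":0},{"x":0,"y":0,"z":0,"yaw":0}]'
python3 go.py .433 -.0815 .017 -55
```

```text
time_s: 23.53
tcp_pos: [0.4338, -0.0814, 0.0156]
eef_rot: [-174.0, -5.6, -54.4]
contact_force: [-0.1, -0.3, 0.0]
gripper_width: 0.0436
t 23.53 pos [ 0.4338 -0.0814  0.0156] rot [-173.99   -5.59  -54.45] F [-0.1 -0.3  0. ] w 0.0436 j6 6.5
need tool units xyz [-0.01  0.02 -0.06] yaw 0.14
```

```bash

python3 -m inch '[{"x":0,"y":0,"z":0,"yaw":0},{"x":0,"y":0,"z":0,"yaw":0},{"x":0,"y":0,"z":0.03,"yaw":0},{"x":0,"y":0,"z":0.03,"yaw":0},{"x":0,"y":0,"z":0.03,"yaw":0}]' -1 30
python3 -m inch '[{"x":0,"y":0,"z":0.03,"yaw":0},{"x":0,"y":0,"z":0,"yaw":0},{"x":0,"y":0,"z":0,"yaw":0}]'
python3 go.py .433 -.0815 .13 -55
```

```text
time_s: 23.95
tcp_pos: [0.4374, -0.0806, 0.0169]
eef_rot: [-173.7, -5.7, -54.5]
contact_force: [-0.7, 0.4, 3.4]
gripper_width: 0.0173
time_s: 24.2
tcp_pos: [0.4376, -0.0806, 0.0172]
eef_rot: [-173.6, -5.8, -54.5]
contact_force: [0.8, 0.4, 1.0]
gripper_width: 0.0172
t 24.2 pos [ 0.4376 -0.0806  0.0172] rot [-173.6    -5.78  -54.46] F [0.8 0.4 1. ] w 0.0172 j6 6.1
need tool units xyz [ 0.38 -0.33 -4.49] yaw 0.13
```

```bash

python3 -m inch '[{"x":0,"y":0,"z":-0.8,"yaw":0},{"x":0,"y":0,"z":-1,"yaw":0},{"x":0,"y":0,"z":-1,"yaw":0},{"x":0,"y":0,"z":-1,"yaw":0},{"x":0,"y":0,"z":-1,"yaw":0}]'
python3 go.py .589 .169 .13 -55
```

```text
time_s: 24.62
tcp_pos: [0.415, -0.0794, 0.1349]
eef_rot: [-174.3, -5.4, -54.4]
contact_force: [1.3, 0.7, -0.2]
gripper_width: 0.0171
t 24.62 pos [ 0.415  -0.0794  0.1349] rot [-174.33   -5.42  -54.43] F [ 1.3  0.7 -0.2] w 0.0171 j6 12.2
need tool units xyz [ -4.04 -11.4    0.94] yaw 0.14
```

```bash

python3 -m inch '[{"x":-0.35,"y":-1,"z":0,"yaw":0},{"x":-0.35,"y":-1,"z":0,"yaw":0},{"x":-0.35,"y":-1,"z":0,"yaw":0},{"x":-0.35,"y":-1,"z":0,"yaw":0},{"x":-0.35,"y":-1,"z":0,"yaw":0}]'
python3 -m inch '[{"x":-0.35,"y":-1,"z":0,"yaw":0},{"x":-0.35,"y":-1,"z":0,"yaw":0},{"x":-0.35,"y":-1,"z":0,"yaw":0},{"x":-0.35,"y":-1,"z":0,"yaw":0},{"x":-0.35,"y":-1,"z":0.2,"yaw":0}]'
python3 -m inch '[{"x":-0.3,"y":-0.6,"z":0.8,"yaw":0},{"x":0,"y":0,"z":0,"yaw":0}]'
python3 go.py .589 .169 .12 -55
```

```text
time_s: 25.03
tcp_pos: [0.4917, 0.0312, 0.1521]
eef_rot: [-173.5, -5.5, -54.8]
contact_force: [0.1, -0.7, -0.6]
gripper_width: 0.0171
time_s: 25.45
tcp_pos: [0.5706, 0.1454, 0.158]
eef_rot: [-173.4, -5.5, -54.8]
contact_force: [0.3, -0.5, -0.3]
gripper_width: 0.0167
time_s: 25.62
tcp_pos: [0.5848, 0.1649, 0.1383]
eef_rot: [-173.3, -5.5, -54.7]
contact_force: [-0.3, -1.2, -0.6]
gripper_width: 0.017
t 25.62 pos [0.5848 0.1649 0.1383] rot [-173.3    -5.53  -54.68] F [-0.3 -1.2 -0.6] w 0.017 j6 -7.8
need tool units xyz [-0.11 -0.15  0.75] yaw 0.08
```

```bash

python3 -m inch '[{"x":-0.15,"y":0,"z":0.7,"yaw":0},{"x":0,"y":0,"z":0.2,"yaw":0}]'
python3 go.py .589 .169 .05 -55; python3 look.py w8 .007 .50 .70 .08 .26
```

```text
time_s: 25.78
tcp_pos: [0.5867, 0.169, 0.115]
eef_rot: [-173.3, -5.5, -54.6]
contact_force: [-0.5, -0.9, -0.7]
gripper_width: 0.0171
t 25.78 pos [0.5867 0.169  0.115 ] rot [-173.29   -5.53  -54.61] F [-0.5 -0.9 -0.7] w 0.0171 j6 -8.7
need tool units xyz [-0.2   0.23  2.58] yaw 0.1
```

View pics/w8.png

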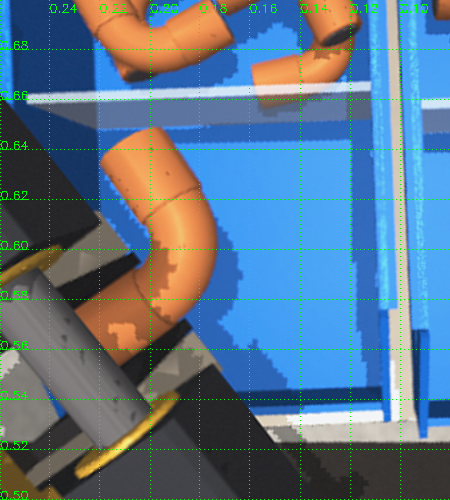

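Small-elbow stock is behind; the floor spans columns 95–373 and its front edge is at row 388, so its centre is about (0.598, 0.1645). Lower at (0.588, 0.168).

```bash

python3 -m inch '[{"x":-0.15,"y":0.15,"z":1,"yaw":0},{"x":-0.1,"y":0.1,"z":1,"yaw":0},{"x":-0.1,"y":0.05,"z":0.6,"yaw":0},{"x":0,"y":0,"z":0,"yaw":0}]'
python3 go.py .588 .168 .025 -55
```

```text
time_s: 26.17
tcp_pos: [0.5873, 0.1702, 0.0518]
eef_rot: [-173.0, -5.6, -54.6]
contact_force: [-0.4, -1.6, -0.1]
gripper_width: 0.017
t 26.17 pos [0.5873 0.1702 0.0518] rot [-172.98   -5.61  -54.62] F [-0.4 -1.6 -0.1] w 0.017 j6 -11.6
need tool units xyz [-0.02  0.16  1.06] yaw 0.1
```

```bash

python3 -m inch '[{"x":0,"y":0.1,"z":0.5,"yaw":0},{"x":0,"y":0.05,"z":0.3,"yaw":0},{"x":0,"y":0,"z":0,"yaw":0}]'
python3 -m inch '[{"x":0,"y":0,"z":0.2,"yaw":0},{"x":0,"y":0,"z":0.06,"yaw":0}]'
python3 go.py .588 .168 .024 -55
```

```text
time_s: 26.42
tcp_pos: [0.5884, 0.167, 0.0343]
eef_rot: [-172.9, -5.7, -54.6]
contact_force: [0.8, -0.6, -0.0]
gripper_width: 0.0172
time_s: 26.58
tcp_pos: [0.5906, 0.1672, 0.03]
eef_rot: [-172.7, -5.7, -54.7]
contact_force: [0.2, -0.5, -0.3]
gripper_width: 0.017
t 26.58 pos [0.5906 0.1672 0.03  ] rot [-172.71   -5.7   -54.65] F [ 0.2 -0.5 -0.3] w 0.017 j6 -12.8
need tool units xyz [-0.11  0.09  0.22] yaw 0.09
```

```bash

python3 -m inch '[{"x":-0.1,"y":0.1,"z":0.2,"yaw":0},{"x":0,"y":0,"z":0.06,"yaw":0}]'
python3 -m inch '[{"x":0,"y":0,"z":0.15,"yaw":0},{"x":0,"y":0,"z":0.03,"yaw":0}]'
```

```text
time_s: 26.75
tcp_pos: [0.5891, 0.1682, 0.0242]
eef_rot: [-172.5, -5.7, -54.7]
contact_force: [-0.3, -0.6, -1.3]
gripper_width: 0.0172
time_s: 26.92
tcp_pos: [0.5907, 0.1687, 0.0225]
eef_rot: [-172.4, -5.8, -54.6]
contact_force: [-0.3, -0.5, 0.1]
gripper_width: 0.0171
```

```bash

python3 -m inch '[{"x":-0.05,"y":0.05,"z":0.15,"yaw":0},{"x":0,"y":0,"z":0.03,"yaw":0}]'
```

```text
time_s: 27.08
tcp_pos: [0.5916, 0.1694, 0.0215]
eef_rot: [-172.1, -5.9, -54.6]
contact_force: [0.8, 0.4, -1.0]
gripper_width: 0.0168
```

```bash

python3 -m inch '[{"x":0,"y":0,"z":0,"yaw":0},{"x":0,"y":0,"z":0,"yaw":0},{"x":0,"y":0,"z":0,"yaw":0}]' -0.4
python3 -m inch '[{"x":0,"y":0,"z":-0.5,"yaw":0},{"x":0,"y":0,"z":-1,"yaw":0},{"x":0,"y":0,"z":-1,"yaw":0},{"x":0,"y":0,"z":-1,"yaw":0},{"x":0,"y":0,"z":-1,"yaw":0}]'
python3 -m inch '[{"x":0,"y":0.5,"z":-1,"yaw":0},{"x":0,"y":1,"z":-1,"yaw":0},{"x":0,"y":1,"z":-1,"yaw":0},{"x":0,"y":1,"z":0,"yaw":0},{"x":0,"y":1,"z":0,"yaw":0}]'
python3 -m inch '[{"x":0,"y":1,"z":0,"yaw":0},{"x":0,"y":1,"z":0,"yaw":0},{"x":0,"y":0,"z":0,"yaw":0}]'
python3 - <<'E'
from plant import r
from h import *
p,d=r.capture("top"); i=r.camera_info("top")
a=ortho(p,i,.49,.77,-.27,.27,.02,1450); cv2.imwrite("pics/end.png",a[:,:,::-1])
W=cloud(d,i); W0=cloud(np.load("pics/top0.npz")["d"],i)
for n,(u,v) in dict(carton=(183,283),tape=(632,285)).items():
    s=np.s_[int(v*.64)-32:int(v*.64)+32,int(u*.64)-30:int(u*.64)+30]
    print(n,[np.round(w[s][(w[s][...,2]>.035)&(w[s][...,2]<.09)].mean(0),4) for w in (W0,W)])
E
```

```text
time_s: 27.33
tcp_pos: [0.5923, 0.17, 0.0227]
eef_rot: [-172.0, -5.9, -54.6]
contact_force: [-0.4, 0.5, -1.0]
gripper_width: 0.0255
time_s: 27.75
tcp_pos: [0.5689, 0.1681, 0.1293]
eef_rot: [-172.9, -5.8, -54.5]
contact_force: [0.7, 0.5, -0.5]
gripper_width: 0.0264
time_s: 28.17
tcp_pos: [0.4685, 0.1056, 0.1971]
eef_rot: [-172.3, -5.9, -54.4]
contact_force: [0.0, -0.3, -0.9]
gripper_width: 0.0263
time_s: 28.42
tcp_pos: [0.4234, 0.0726, 0.1899]
eef_rot: [-172.3, -5.8, -54.4]
contact_force: [0.0, -1.3, -1.1]
gripper_width: 0.0265
carton [array([0.5013, 0.411 , 0.0709]), array([0.5014, 0.4109, 0.0709])]
tape [array([ 0.4929, -0.4168,  0.046 ]), array([ 0.4927, -0.4166,  0.046 ])]
```

View pics/end.png

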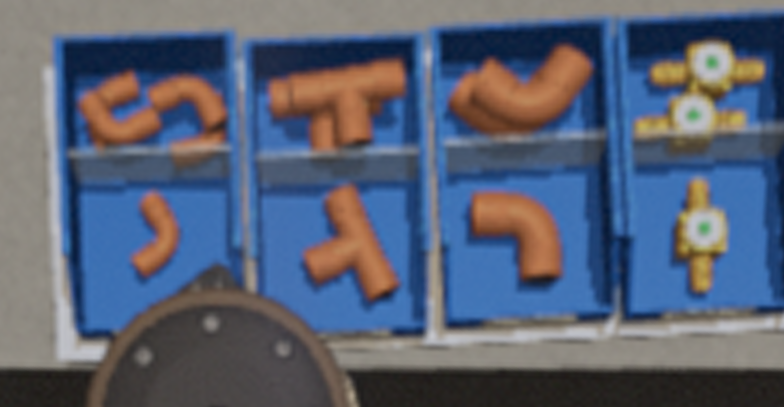

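All four parts lie centrally in the compartments with matching stock, and the carton and tape have not moved. I check the top heights for flatness, then hand in.

```bash
python3 - <<'E'
from plant import r
from h import *
p,d=r.capture("top"); W=cloud(d,r.camera_info("top")); s=cv2.cvtColor(p,cv2.COLOR_RGB2HSV)
m=(s[...,0]<40)&(s[...,1]>60)&(W[...,0]>.54)&(W[...,0]<.645)
for n,y,e in (("SE",.163,.025),("T",.038,.032),("LE",-.09,.037),("SG",-.212,.035)):
    w=W[m&(abs(W[...,1]-y)<.045)]; w=w[w[:,2]>.01]
    h=w[w[:,2]>np.percentile(w[:,2],60)]; c=np.linalg.lstsq(np.c_[h[:,:2]-h[:,:2].mean(0),np.ones(len(h))],h[:,2],rcond=None)[0]
    print(n,len(w),"mid",np.round((w.min(0)+w.max(0))/2,3)[:2],"top",np.percentile(w[:,2],97).round(4),"expected",e,"slope",np.round(c[:2],2))
r.close_job()
E
```

```text
SE 88 mid [0.608 0.162] top 0.0271 expected 0.025 slope [0.01 0.04]
T 235 mid [0.602 0.029] top 0.0334 expected 0.032 slope [ 0.01 -0.  ]
LE 230 mid [ 0.604 -0.085] top 0.0389 expected 0.037 slope [-0.    0.01]
SG 112 mid [ 0.606 -0.211] top 0.0358 expected 0.035 slope [-0.02 -0.06]
the job is handed in; nothing more can be done
```

I put all four fittings in the front compartments of the bins holding their own kind, and handed the job in at about 28.5 s of the 90 s limit. From left to right the bins now hold the small elbow, the tee, the large elbow and the sight glass.

**Last checks (top camera):**
- **Position:** each part is near the middle of its compartment.
- **Flatness:** each top is within about 2 mm of the height expected for a part lying flat, with slopes of 0.06 or less.
- **Bystanders:** the carton and the tape roll have moved less than 1 mm.

**What disagreed:**
- **Camera estimates:** the top camera and the wrist camera differed by up to about 6 mm in y for the parts. I went by the wrist camera for the grasps, split the difference for the small elbow, and used it to check the bin centres.
- **Tool tilt:** the tool drifted to about 9° of tilt over the job. To keep the tee and small elbow level, I placed them without turning them.
- **Small elbow contact:** no clear contact force showed when I set it down, unlike the other three (about 10–12 N). I released it at the expected height, and the final picture and heights show it lying flat.

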